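# Set the caps of a slant rack for incubation

## Task

Get the leaning tube rack ready for the incubator. First press the rack's clamp lever down until it catches and stays down, then pull the domed cap up to its vented stop, then push the wide flat-flanged cap fully home so that it snaps shut. Leave the slim cap closed, leave the bottle, beaker and jar where they stand, and let go of everything at the end.

Things in the scene. Friction and masses are not known exactly. Their poses are not given: they have to be found in the camera images.
- rack: White wire slant rack fixed to the bench; grey base plate 190 x 400 x 10 mm, its middle at y = 55 mm. Origin on the bench under the middle tube place; x across the rack, away from the robot, y along the row, z up. Three glass tubes, 85 mm apart (y = -85, 0, 85 mm, any order), lean 35 degrees with their mouths to -x. The clamp lever stands beyond the +y end post, at y = 215 mm.
- carry_bar (a point): Middle of the fixed steel carrying bar, 12 mm thick, along the rack's y, 130 mm above the caps (rack x = -16, z = 246 mm). Its 10 mm end posts at y = -140 and 140 mm run from the bar's ends back down to x = 85 mm. An upright gripper over a cap strikes the bar: come in along the tube's axis, from the robot's side, passing in front of the bar.
- clamp_pad (a point): Centre of the top face of the black finger pad (50 x 36 x 10 mm) at the end of the clamp lever. The lever is a steel arm that points to the rack's -x from its hinge, the pad 100 mm from the hinge axis; at rest it is raised 0.6 rad above level. Axes as the rack's when the lever is up, turning with the lever.
- clamp_hinge (a point): Point on the lever's hinge axis (which runs along the rack's y), at x = 50, y = 215, z = 67 mm in the rack's frame, in the middle of the lever's width. Axes as the rack's when the lever is up.
- clamp_lever (a joint): Angle of the clamp lever, rad: 0 raised, 0.6 fully down with its arm level (pad top 72 mm above the bench) on a firm stop. A spring pushes it up over most of the travel (at most about 8 N at the pad); past about 0.46 the catch draws it to 0.6 and holds it when released.
- dome_grip (a point): Point on the axis of the domed cap, at the middle of its straight skirt. Its own z axis: the tube's axis, up out of the tube; its y axis: the rack's y. White plastic cap: straight ribbed skirt 38 mm in diameter from 20 mm below to 16 mm above this point, rounded dome above, top 35 mm above this point. The point moves with the cap. Tube below it 29 mm in diameter.
- cap_dome (a joint): How far the domed cap stands up along the tube's axis, in m: 0 pushed home (its start), 0.014 pulled up to the vented stop. A detent keeps it at either end: it takes about 8 to 10 N along the axis to snap it over, with the middle at 0.007. The cap cannot leave the tube: 0.014 is a firm stop.
- flange_top (a point): Centre of the top face of the flanged cap: a white cap with a flat disc on top, 52 mm in diameter and 6 mm thick, over a skirt 36 mm in diameter and 30 mm long. Its own z axis: the tube's axis, up out of the tube; its y axis: the rack's y. The point moves with the cap.
- cap_flange (a joint): How far the flanged cap has been pressed down its tube's axis, in m: 0 raised at the vented stop (its start), 0.014 fully home, a firm stop. A detent keeps it at either end: it takes about 8 to 10 N along the axis to snap it over, with the middle at 0.007.
- slim_top (a point): Centre of the top face of the slim cap (white, 26 mm in diameter, 36 mm long, on a 20 mm tube), whose cap is to be left alone. Its z axis is the tube's axis.
- cap_slim (a joint): How far the slim cap stands up along its tube's axis, in m: 0 home (its start and where it must stay), 0.014 vented; detent as for the others.
- media_bottle: Bystander: loose upright lab bottle with a screw cap, 68 mm in diameter, 150 mm high. Origin at the centre of its underside.
- beaker: Bystander: loose open glass beaker, 76 mm in diameter, 95 mm high. Origin at the centre of its underside.
- jar: Bystander: loose white lidded jar, 70 mm in diameter, 70 mm high. Origin at the centre of its underside.

How it is judged (in metres and radians):
On the way, in this order (a step that is already met when the one before it is completed fails the run):
1. the clamp lever is down in its catch (value of joint clamp_lever above 0.55 rad), for 0.2 s.
2. the domed cap is up at its vented stop (value of joint cap_dome above 0.0105 m), for 0.2 s.
3. the flanged cap is home (value of joint cap_flange above 0.0115 m), for 0.2 s.
At the end, for the whole second after the job is handed in: The clamp lever is latched down (joint above 0.55 rad), the domed cap is vented (above 10.5 mm of 14), the flanged cap is home (pressed above 11.5 mm of 14), the slim cap is home (up less than 2.5 mm), the bottle, beaker and jar stand upright within 30 mm of where they began, and nothing is touched (value of joint clamp_lever above 0.55 rad and value of joint cap_dome above 0.0105 m and value of joint cap_flange above 0.0115 m and value of joint cap_slim below 0.0025 m and distance of each of media_bottle, beaker, jar from where it was at the start of the episode below 0.03 m and angle between each of media_bottle, beaker, jar's own z axis and vertical below 0.2 rad).
It fails at once if the slim cap is pulled up (value of joint cap_slim above 0.006 m).
It fails at once if a bystander is knocked away or over (distance of any of media_bottle, beaker, jar from where it was at the start of the episode above 0.03 m or angle between any of media_bottle, beaker, jar's own z axis and vertical above 0.4 rad).
It also fails if it takes over 64 s, if anything falls off the work surface, if the arm or the gripper's body presses on something with over 40 N, if the wrist force passes 120 N, or if a joint passes its speed limit or range.

## Robot

A 7-joint arm with a two-finger parallel gripper is mounted at the origin on the work surface. World frame = base frame: x ahead of the robot, y to its left, z up, the work surface at z = 0. Lengths are in m, angles in degrees, forces in N, time in s.
With the tool pointing down it reaches from about 0.4 to 0.875 m from the base axis. Payload 4.4 kg.
Tool frame: the origin (TCP) lies at the very end of the fingers, on their centre line; the grasp point (between the pads) lies 19 mm behind it; z points along the fingers, y is the line along which they close (so a half turn about z gives the same grasp; the last joint's range is limited). The gripper opens to 85 mm and grips with 20 to 120 N. Pads are 22 mm wide; open, the fingers measure 114 mm over their backs; the gripper's body (76 mm by 85 mm) begins 54 mm behind the grasp point. The pads swing forward as they close: fully open they stand 13 mm farther back than shut.
Start: joints at [-69.145, 36.005, 2.206, 86.941, -1.547, 57.084, -1.146], TCP at [0.271, 0.591, 0.231] pointing down, gripper open.
Joint ranges: [-175.42, 175.42], [-21.48, 121.26], [-71.46, 75.88], [10.55, 141.38], [-63.04, 243.04], [13.31, 113.54], [-168.57, 168.57]. Speed limits (degrees/s): [147.25, 147.25, 180, 180, 180, 180, 180].

## Interface

Orientations are given as a 3x3 rotation matrix whose columns are the frame's x, y, z axes.
In Python, from rig import arm gives the robot as it stands. The module is installed in compiled form; this text tells all that it offers.
- The arm moves only by the shell command python3 -m handwheel 'ROWS' [OPENING] [FORCE]. ROWS is JSON, a list that holds one entry, the list of rows, each a list of 4 numbers: the shift along the tool's x, y, z in cm, then the turn about the tool's z in degrees. A call has 1 to 10 rows; each row is the pose to reach, as a shift and turn from the pose commanded when the call began, along the tool's axes at that moment; what a row does not reach only later rows make up. A row lasts 1/10 s, in which the tool goes at most 50 mm and 8.59 degrees, less where a joint would pass 70% of its speed; a pose out of reach is approached as far as the arm can. A call with a gripper value outside its range is refused whole. OPENING is the finger opening in cm, from 0 to 8.54, set as the call begins (- or left out, the last holds). The fingers move at their own pace and stop on an object; FORCE is the grip in N (left out, the last holds). Time passes only in rows, so rows that repeat a pose let the fingers close. It gives the time, the measured TCP pose, the force, the opening and the grip force at its end, in the units of the state.
- arm.read_state(): the state, without advancing time (a new reading comes with each control period).
- arm.grab_frame(name): name is "scene" or "top" or "wrist"; returns a dict with "image" (384x512x3 uint8, red, green, blue), "range_z" (384x512 float32, m along the optical axis (not along the pixel's ray), 0 where there is no reading), "vfov" (degrees; the focal length in pixels is half the picture's height over the tangent of half this angle, whatever the lens; pixels are square), "cx", "cy" (the principal point, pixels), "position" and "attitude" of the camera in the world. Camera axes: x right, y down, z forward; pixel columns grow to the right and rows downward; lengths in m; the calibration is good to about 2 mm. The wrist camera is an equidistant fisheye: a pixel r from the principal point sees the ray r / f radians off the axis. A picture is of the moment at which its call begins.
- arm.job_done(): hands the job in; it is judged then, once.
Trained networks look in the newest picture that a camera, given by its name, has taken for a name from the list of things; names that differ only in an ending like _2 or _b are one class to them, and where a whole thing is asked for, a point or a joint stands for the part that bears it (a point fixed in the world has none). Each returns a list of dicts, best first, with "confidence" (0 to 1); they miss things now and then, are a little off and sometimes report something else, mostly with a low value. They report only what shows in the picture. A call takes as long as a camera call.
- arm.trace(camera, query): "region" (384x512 bool, what is visible of it).
- arm.tip_of(camera, query): "location" ([x, y, z] in m, in world coordinates, good to about 4 mm: a listed point, or the origin of a listed thing).
The state is a dict: "t": time; "joints": joint angles; "dq": joint speeds; "tau": joint torques, N m; "eef_pos": TCP position; "ee_rot": TCP orientation; "ft_force": force on the tool from outside, world axes, zero at the start; "ft_torque": the same for the moment, N m; "width": finger opening in m; "grip_force": force on a finger pad.
Only numpy, scipy, OpenCV 4.12 (cv2) and the standard library are available. Lean on these libraries where they do the work, as an engineer would, in place of code of your own. Each camera call takes 0.05 s, during which the arm holds its last target. There are 200 camera calls.

## Working session

There is one attempt and no reset: what is moved stays moved. The work goes in short steps, Python scripts to look and compute and a shell command to move; the robot and the scene stay as the last step left them, time stands still between calls to the robot, and variables do not carry over. Pictures are saved under pics/ and viewed, at most 10 in all, crops included, and the job is handed in when it is done.

```bash
mkdir -p pics; cat > look.py <<'E'
import numpy as np, cv2
from rig import arm
def snap(cam,fn):
    f=arm.grab_frame(cam); cv2.imwrite('pics/'+fn,f['image'][:,:,::-1]); return f
E
python3 - <<'E'
from look import *
s=arm.read_state(); print(s['t'],s['eef_pos'],np.round(s['ee_rot'],3).tolist(),s['width'])
for c in ['scene','top']:
    f=snap(c,c+'1.png'); print(c,f['position'],np.round(f['attitude'],3).tolist(),f['vfov'])
    for q in ['rack','carry_bar','clamp_pad','clamp_hinge','dome_grip','flange_top','slim_top','media_bottle','beaker','jar']:
        print(q,[(np.round(d['location'],3).tolist(),round(d['confidence'],2)) for d in arm.tip_of(c,q)[:2]])
print(arm.read_state()['t'])
E
```

```text
0.0 [0.27053236 0.59030317 0.23036925] [[-0.909, 0.417, -0.001], [0.417, 0.909, -0.002], [-0.0, -0.002, -1.0]] 0.08542589980054947
scene [ 1.25394105 -0.07745397  1.27353546] [[0.116, 0.845, -0.521], [0.993, -0.091, 0.073], [0.014, -0.526, -0.85]] 45.7159726757368
rack [([0.639, -0.022, 0.002], 0.64)]
carry_bar [([0.617, -0.024, 0.243], 0.72)]
clamp_pad [([0.552, 0.183, 0.126], 0.66), ([0.423, -0.374, 0.002], 0.63)]
clamp_hinge [([0.632, 0.201, 0.066], 0.85)]
dome_grip []
flange_top [([0.632, 0.201, 0.064], 0.34)]
slim_top [([0.624, -0.115, 0.128], 0.53)]
media_bottle [([0.654, -0.387, 0.002], 0.76), ([0.597, 0.053, 0.111], 0.49)]
beaker [([0.426, -0.373, 0.004], 0.74)]
jar [([0.588, 0.43, -0.003], 0.9), ([0.626, -0.114, 0.126], 0.49)]
top [ 0.30498877 -0.00446953  1.74463234] [[-0.013, -0.988, 0.152], [-1.0, 0.016, 0.016], [-0.018, -0.151, -0.988]] 42.11876852992082
rack [([0.635, -0.02, 0.002], 0.66)]
carry_bar [([0.619, -0.024, 0.248], 0.86), ([0.635, -0.019, 0.0], 0.7)]
clamp_pad [([0.555, 0.182, 0.123], 0.83), ([0.588, 0.427, 0.002], 0.71)]
clamp_hinge [([0.63, 0.198, 0.063], 0.81)]
dome_grip [([0.596, 0.058, 0.114], 0.5)]
flange_top [([0.6, -0.028, 0.138], 0.6)]
slim_top [([0.628, -0.112, 0.126], 0.58), ([0.556, 0.184, 0.126], 0.35)]
media_bottle [([0.647, -0.381, -0.004], 0.98)]
beaker [([0.426, -0.379, -0.001], 0.76)]
jar [([0.59, 0.427, 0.002], 0.6)]
1.1
```

```bash
python3 - <<'E'
import cv2,numpy as np
a=cv2.imread('pics/top1.png');b=cv2.imread('pics/scene1.png')
cv2.imwrite('pics/both.png',np.hstack([cv2.resize(a[60:330,100:420],(400,338)),cv2.resize(b[60:330,100:420],(400,338))]))
from scipy.optimize import least_squares
L=np.array([[0,0,0],[-.016,0,.246],[.05,.215,.067]]*2)
W=np.array([[.639,-.022,.002],[.617,-.024,.243],[.632,.201,.066],[.635,-.02,.002],[.619,-.024,.248],[.63,.198,.063]])
# pad: arm raised .6; flat offset unknown -> use y and in-plane direction
def R(t): return np.array([[np.cos(t),-np.sin(t),0],[np.sin(t),np.cos(t),0],[0,0,1]])
P=np.array([.5535,.1825,.1245])
# level: pad top z 72, hinge 67 => pad (-.1,0,.005) turned by .6 up
c,s=np.cos(.6),np.sin(.6); pl=np.array([.05-.1*c+.005*s*1,.215,.067+.1*s+.005*c])
L=np.vstack([L,[pl],[pl]]);W=np.vstack([W,[.552,.183,.126],[.555,.182,.123]])
f=lambda p:(L@R(p[2]).T+[p[0],p[1],0]-W).ravel()
r=least_squares(f,[.637,-.02,.2]);print(r.x,np.degrees(r.x[2]),np.round(r.fun.reshape(-1,3),3).tolist())
for n,w in dict(dome=[.596,.058,.114],fl=[.6,-.028,.138],slim=[.626,-.1135,.127]).items():print(n,(np.array(w)-[r.x[0],r.x[1],0])@R(r.x[2]))
for n in ['pad']: print(pl)
E
```

```text
[ 0.63496457 -0.02028666  0.24552754] 14.067691993448143 [[-0.004, 0.002, -0.002], [0.002, -0.0, 0.003], [-0.001, -0.001, 0.001], [-0.0, -0.0, -0.002], [0.0, -0.0, -0.002], [0.001, 0.002, 0.004], [0.002, -0.002, 0.002], [-0.001, -0.001, 0.005]]
dome [-0.018767    0.08540983  0.114     ]
fl [-0.03579082  0.00101676  0.138     ]
slim [-0.0313529 -0.0882388  0.127    ]
[-0.02971035  0.215       0.12759093]
```

View pics/both.png

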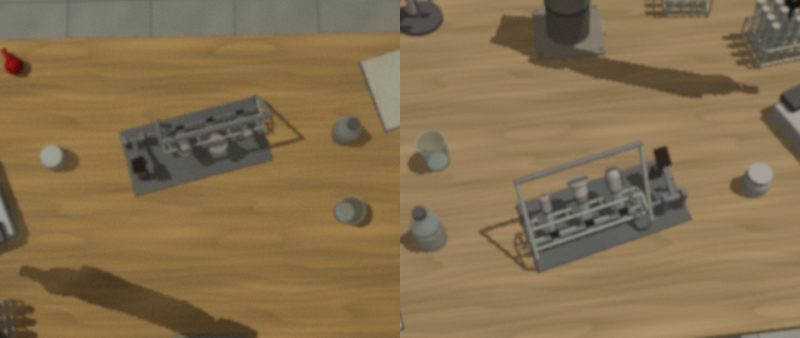

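The two views (top left, scene right) match the network fit. The rack sits at (0.635, -0.020) with a yaw of 14.1°. From robot right to left the caps are slim, flanged and domed, at scene-crop pixels (545,203), (577,185) and (613,178). The black pad is near (662,155) and the bystanders are clear of it. First I'll move over the pad with the fingers shut.

```bash
python3 -m handwheel '[[[-4,-2.5,0,-4],[-8,-5,0,-8],[-12.5,-7.5,0,-12],[-17,-10.5,0,-16],[-21,-13,0,-20],[-25.5,-15.5,0,-24],[-30,-18,0,-28],[-34,-21,0,-32],[-38.5,-23.5,0,-36],[-42.2,-25.9,0,-38.7]]]' 0 40; python3 -m handwheel '[[[0,0,2,0],[0,0,4,0],[0,0,6,0],[0,0,7,0],[0,0,7,0]]]'
```

```text
t: 2.1
eef_pos: [0.547, 0.1789, 0.2316]
ee_rot: [[-0.969, -0.246, 0.001], [-0.246, 0.969, 0.0], [-0.001, 0.0, -1.0]]
ft_force: [0.9, -0.2, 0.3]
width: 0.0001
grip_force: 0.0
t: 2.6
eef_pos: [0.545, 0.1803, 0.1601]
ee_rot: [[-0.97, -0.243, -0.003], [-0.243, 0.97, -0.001], [0.003, -0.0, -1.0]]
ft_force: [0.5, 0.0, -0.6]
width: -0.0
grip_force: 0.0
```

```bash
python3 -m handwheel '[[[0,0,1.5,0],[0,0,3,0],[0,0,4,0],[0,0,5,0],[0,0,6,0],[0,0,7,0],[0,0,8,0],[0,0,8.4,0],[0,0,8.7,0],[0,0,8.7,0]]]'
```

```text
t: 3.6
eef_pos: [0.5459, 0.1806, 0.074]
ee_rot: [[-0.97, -0.243, -0.0], [-0.243, 0.97, -0.0], [0.0, -0.0, -1.0]]
ft_force: [-0.3, -0.4, 0.2]
width: -0.0
grip_force: 0.0
```

```bash
python3 -m handwheel '[[[0,0,-3,0],[0,0,-7,0],[0,0,-11,0],[0,0,-16,0],[-0,0,-18,0]]]'; python3 - <<'E'
from look import *
for c in ['top','scene']:
    snap(c,c+'2.png')
    print([(np.round(d['location'],3).tolist(),round(d['confidence'],2)) for d in arm.tip_of(c,'clamp_pad')[:2]])
E
```

```text
t: 4.1
eef_pos: [0.5482, 0.1815, 0.2597]
ee_rot: [[-0.97, -0.243, 0.008], [-0.243, 0.97, 0.003], [-0.008, 0.001, -1.0]]
ft_force: [0.7, 0.5, 0.8]
width: -0.0001
grip_force: 0.0
[]
[([0.533, 0.18, 0.068], 0.57)]
```

The lever is latched: the pad is now at z≈0.068. The rows can't command a tilt, so I'll raise the arm in the rack's azimuth plane and check whether the orientation gives way at the edge of reach.

```bash
python3 -m handwheel '[[[0,-0.5,-4,0],[0,-1,-9,0],[0,-2,-14,0],[0,-3,-19,0],[0,-4.3,-24,0],[0,-4.3,-29,0],[0,-4.3,-34,0],[0,-4.3,-39,0],[0,-4.3,-44,0],[0,-4.3,-49,0]]]'; python3 -c "
from look import *
s=arm.read_state();print(np.round(s['joints'],1))"
```

```text
t: 5.3
eef_pos: [0.543, 0.1356, 0.675]
ee_rot: [[-0.969, -0.243, 0.039], [-0.243, 0.97, 0.009], [-0.04, -0.0, -0.999]]
ft_force: [-0.3, -0.4, -1.2]
width: 0.0004
grip_force: 0.0
[-22.5  21.3  11.6  43.3  -4.6 113.5  90.4]
```

```bash
python3 -m handwheel '[[[0,0,-4,0],[0,0,-8,0],[0,0,-12,0],[0,0,-12,0],[0,0,-12,0]]]'; python3 -c "
from look import *
s=arm.read_state();print(np.round(s['joints'],1))"; python3 -m handwheel '[[[0,0,0,0]]]'
```

```text
t: 5.8
eef_pos: [0.514, 0.1281, 0.7082]
ee_rot: [[-0.966, -0.243, 0.091], [-0.242, 0.97, 0.023], [-0.094, 0.001, -0.996]]
ft_force: [-0.0, 0.3, -0.3]
width: -0.0001
grip_force: 0.0
[-24.   17.   12.8  44.5  -4.3 113.5  90.2]
t: 5.9
eef_pos: [0.5144, 0.1282, 0.7079]
ee_rot: [[-0.966, -0.243, 0.091], [-0.242, 0.97, 0.023], [-0.094, 0.0, -0.996]]
ft_force: [-1.0, -0.2, -0.2]
width: -0.0004
grip_force: 0.0
```

```bash
python3 -m handwheel '[[[-4,0,-4,0],[-8,0,-8,0],[-12,0,-12,0],[-16,0,-16,0],[-20,0,-20,0],[-20,0,-24,0]]]'; python3 -m handwheel '[[[0,0,-5,0],[0,0,-10,0],[0,0,-15,0],[0,0,-20,0],[0,0,-25,0],[0,0,-30,0],[0,0,-30,0],[0,0,-30,0]]]'; python3 -c "
from look import *
s=arm.read_state();print(np.round(s['joints'],1))"
```

```text
t: 6.5
eef_pos: [0.5578, 0.1583, 0.7897]
ee_rot: [[-0.906, -0.264, 0.331], [-0.261, 0.964, 0.056], [-0.333, -0.036, -0.942]]
ft_force: [0.7, 1.3, -0.6]
width: -0.0003
grip_force: 0.0
t: 7.3
eef_pos: [0.4586, 0.1355, 0.845]
ee_rot: [[-0.884, -0.266, 0.384], [-0.258, 0.963, 0.073], [-0.389, -0.035, -0.92]]
ft_force: [0.2, 0.9, -0.1]
width: 0.0002
grip_force: 0.0
[-44.    8.7  32.5  36.1  -4.2 113.5  90.6]
```

```bash
python3 -m handwheel '[[[-4,1,-2,0],[-8,2,-4,0],[-12,4,-6,0],[-16,6,-8,0],[-20,8,-10,0]]]'; python3 -c "
from look import *
s=arm.read_state();print(np.round(s['joints'],1))"
```

```text
t: 7.8
eef_pos: [0.5179, 0.2019, 0.8474]
ee_rot: [[-0.864, -0.267, 0.427], [-0.254, 0.963, 0.088], [-0.435, -0.032, -0.9]]
ft_force: [-0.4, -0.0, 0.1]
width: -0.0004
grip_force: 0.0
[-38.8  16.7  26.   25.3  -6.1 113.5  86.7]
```

```bash
python3 -m handwheel '[[[-5,3,-3,0],[-10,6,-6,0],[-15,9,-9,0],[-20,12,-12,0],[-20,12,-12,0]]]'; python3 -c "
from look import *
s=arm.read_state();print(np.round(s['joints'],1))"
```

```text
t: 8.3
eef_pos: [0.5391, 0.2796, 0.847]
ee_rot: [[-0.841, -0.271, 0.467], [-0.25, 0.962, 0.108], [-0.479, -0.026, -0.877]]
ft_force: [-0.7, -0.3, -0.5]
width: -0.0002
grip_force: 0.0
[-43.3  22.6  28.9  17.4  -8.5 113.5  81.7]
```

```bash
python3 -m handwheel '[[[-5,1.5,-3,0],[-10,3,-6,0],[-15,4.5,-9,0],[-20,6,-12,0],[-25,7,-15,0],[-30,8,-18,0],[-30,8,-18,0]]]'; python3 -c "
from look import *
s=arm.read_state();print(np.round(s['joints'],1))"
```

```text
t: 9.0
eef_pos: [0.562, 0.3124, 0.8501]
ee_rot: [[-0.818, -0.274, 0.506], [-0.244, 0.961, 0.127], [-0.521, -0.019, -0.853]]
ft_force: [-1.2, 0.3, 0.3]
width: -0.0003
grip_force: 0.0
[-42.6  26.6  32.   10.7 -13.2 113.5  80.1]
```

The tilt works: 31.4° outward at the rack's azimuth, close enough to 35°. Next I'll work out the shift to a pre-grasp on the dome's axis.

```bash
cat >> look.py <<'E'
t=0.24553; c_,s_=np.cos(t),np.sin(t)
RR=np.array([[c_,-s_,0],[s_,c_,0],[0,0,1]]); O=np.array([.63496,-.02029,0])
U=np.array([-np.sin(np.radians(35)),0,np.cos(np.radians(35))])
def world(l): return RR@np.array(l)+O
def local(w): return RR.T@(np.array(w)-O)
def shift(tgt):  # cm in tool axes, from the current pose to world tgt
    s=arm.read_state(); return np.round(100*np.array(s['ee_rot']).T@(np.array(tgt)-s['eef_pos']),2)
G=np.array([-.0188,.0854,.114])
E
python3 -c "
from look import *
print(shift(world(G+.1*U)),world(G+.1*U), shift(world(G+.3*U)))"
```

```text
[ 42.4  -23.97  51.31] [0.54032821 0.04403706 0.1959152 ] [ 43.64 -23.91  31.35]
```

```bash
python3 -m handwheel '[[[3,-2,2,1],[6,-4,5,2.2],[9,-6,8,2.2],[12,-8,11,2.2],[15,-10,14,2.2],[18,-12,17,2.2],[21,-14,20,2.2],[24,-16,22,2.2],[27,-18,24,2.2],[30,-20,26,2.2]]]' 5.5 ; python3 -c "
from look import *
s=arm.read_state();print(np.round(s['joints'],1));print(shift(world(G+.3*U)),shift(world(G+.1*U)))"
```

```text
t: 10.0
eef_pos: [0.5052, 0.0881, 0.4869]
ee_rot: [[-0.828, -0.243, 0.506], [-0.206, 0.97, 0.129], [-0.522, 0.002, -0.853]]
ft_force: [0.1, -0.4, 0.2]
width: 0.055
grip_force: 0.0
[-63.3  -7.4  44.7 111.1  10.   43.   81.2]
[14.43 -5.16  6.07] [13.19 -5.19 26.03]
```

```bash
python3 -m handwheel '[[[3,-1,1.5,0],[6,-2,3,0],[9,-3,4.5,0],[12,-4,6,0],[14.2,-5.2,8,0],[14,-5.2,12,0],[13.7,-5.2,16,0],[13.5,-5.2,20,0],[13.4,-5.2,23,0],[13.4,-5.2,23,0]]]'  ; python3 - <<'E'
from look import *
s=arm.read_state();print(np.round(s['joints'],1));print(shift(world(G+.1*U)))
for c in ['wrist','top','scene']:
    snap(c,c+'3.png')
    for q in ['dome_grip','flange_top','slim_top']:
        print(c,q,[(np.round(local(d['location']),3).tolist(),round(d['confidence'],2)) for d in arm.tip_of(c,q)[:2]])
E
```

```text
t: 11.0
eef_pos: [0.4569, 0.0315, 0.3049]
ee_rot: [[-0.832, -0.28, 0.479], [-0.236, 0.96, 0.151], [-0.502, 0.012, -0.865]]
ft_force: [-0.3, 1.0, 1.2]
width: 0.0552
grip_force: 0.0
[-42.7   4.4  45.  135.7 -45.9  17.4 148.9]
[-1.77 -1.26 13.61]
wrist dome_grip [([-0.021, 0.084, 0.113], 0.95), ([0.002, 0.002, -0.002], 0.3)]
wrist flange_top [([-0.033, 0.003, 0.136], 0.66)]
wrist slim_top [([-0.028, -0.087, 0.125], 0.84)]
top dome_grip [([-0.019, 0.084, 0.115], 0.51)]
top flange_top [([-0.036, -0.0, 0.14], 0.47)]
top slim_top [([-0.026, -0.09, 0.126], 0.51)]
scene dome_grip [([-0.02, 0.083, 0.112], 0.47)]
scene flange_top [([-0.033, 0.0, 0.14], 0.7)]
scene slim_top [([-0.031, -0.087, 0.129], 0.49)]
```

View pics/wrist3.png

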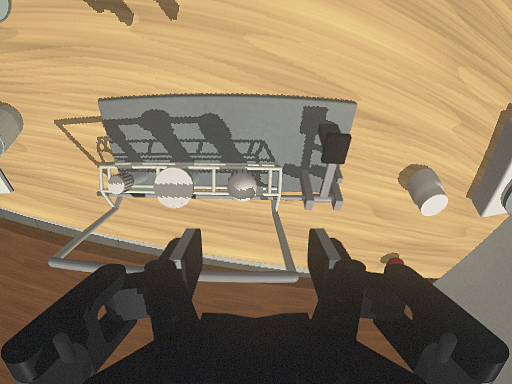

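The wrist view shows the dome at (242,185), the flange at (173,187) and the slim cap at (121,183). The bar is below them in the picture and the three networks agree. I'm continuing in.

```bash
sed -i 's/^G=.*/G=np.array([-.0195,.0842,.114])/' look.py; python3 -m handwheel '[[[-0.5,-0.3,2.5,0],[-1,-0.6,5,0],[-1.3,-0.9,8,0],[-1.6,-1.2,11,0],[-1.8,-1.3,13.5,0],[-1.8,-1.3,13.5,0],[-1.8,-1.3,13.5,0]]]'; python3 - <<'E'
from look import *
s=arm.read_state();print(np.round(s['joints'],1));print(shift(world(G+.1*U)),shift(world(G+.03*U)),shift(world(G-.019*U)), local(s['eef_pos']), RR.T@np.array(s['ee_rot'])[:,2])
E
```

```text
t: 12.3
eef_pos: [0.5496, 0.024, 0.2256]
ee_rot: [[-0.848, -0.307, 0.432], [-0.26, 0.951, 0.167], [-0.462, 0.03, -0.886]]
ft_force: [-0.1, -0.1, -0.1]
width: 0.0552
grip_force: 0.0
[ -2.6  20.6   4.7 127.4 -63.   13.4 168.5]
[1.71 1.99 2.53] [0.8  1.55 9.46] [ 0.17  1.24 14.3 ] [-0.0720024   0.06371619  0.22563577] [ 0.45937046  0.0573706  -0.88639009]
```

The arm went into a bad branch, with J5, J6 and J7 at their limits. I'll fit its kinematics from the logged poses to see which posture reaches the tilted grasp.

```bash
cat > kin.py <<'E'
import numpy as np, itertools
from scipy.optimize import least_squares
from scipy.spatial.transform import Rotation as Ro
Q=np.array([[-69.145,36.005,2.206,86.941,-1.547,57.084,-1.146],[-22.5,21.3,11.6,43.3,-4.6,113.5,90.4],[-24,17,12.8,44.5,-4.3,113.5,90.2],[-44,8.7,32.5,36.1,-4.2,113.5,90.6],[-38.8,16.7,26,25.3,-6.1,113.5,86.7],[-43.3,22.6,28.9,17.4,-8.5,113.5,81.7],[-42.6,26.6,32,10.7,-13.2,113.5,80.1],[-63.3,-7.4,44.7,111.1,10,43,81.2],[-42.7,4.4,45,135.7,-45.9,17.4,148.9],[-2.6,20.6,4.7,127.4,-63,13.4,168.5]])
P=np.array([[.2705,.5903,.2304],[.543,.1356,.675],[.5144,.1282,.7079],[.4586,.1355,.845],[.5179,.2019,.8474],[.5391,.2796,.847],[.562,.3124,.8501],[.5052,.0881,.4869],[.4569,.0315,.3049],[.5496,.024,.2256]])
X=np.array([[-.909,.417,0],[-.969,-.243,-.04],[-.966,-.242,-.094],[-.884,-.258,-.389],[-.864,-.254,-.435],[-.841,-.25,-.479],[-.818,-.244,-.521],[-.828,-.206,-.522],[-.832,-.236,-.502],[-.848,-.26,-.462]])
Z=np.array([[-.001,-.002,-1],[.039,.009,-.999],[.091,.023,-.996],[.384,.073,-.92],[.427,.088,-.9],[.467,.108,-.877],[.506,.127,-.853],[.506,.129,-.853],[.479,.151,-.865],[.432,.167,-.886]])
def fk(q,p,s):
    T=np.zeros(3);R=np.eye(3);q=np.radians(q)
    lens=[p[0:3],p[3:6],p[6:9],p[9:12]]
    a=lambda ax,x:Ro.from_euler(ax,x).as_matrix()
    R=a('z',s[0]*q[0]+p[12]);T=T+R@lens[0];R=R@a('y',q[1]+p[14]);R=R@a('z',s[1]*q[2]+p[15]);T=T+R@lens[1]
    R=R@a('y',q[3]+p[16]);R=R@a('z',s[2]*q[4]+p[17]);T=T+R@lens[2];R=R@a('y',q[5]+p[18]);R=R@a('z',s[3]*q[6]+p[13]);T=T+R@lens[3]
    return T,R
LO=np.array([-175.42,-21.48,-71.46,10.55,-63.04,13.31,-168.57]);HI=np.array([175.42,121.26,75.88,141.38,243.04,113.54,168.57])
E
cat > fit.py <<'E'
from kin import *
best=None
for s in itertools.product([1,-1],repeat=4):
  for off in (0,np.pi/2,np.pi,-np.pi/2):
    p0=np.zeros(19);p0[[2,5,8,11]]=.3,.4,.4,.2;p0[13]=off
    f=lambda p:np.concatenate([np.r_[(T-P[i])*3,R[:,0]-X[i],R[:,2]-Z[i]] for i in range(len(Q)) for T,R in [fk(Q[i],p,s)]]+[.01*p])
    r=least_squares(f,p0,max_nfev=40)
    if best is None or r.cost<best[0]: best=(r.cost,s,r.x,r.fun)
print(best[0],best[1],np.round(best[2],3),np.abs(best[3][:-19].reshape(-1,9)).max(0).round(3))
np.savez('kin.npz',s=best[1],p=best[2])
E
python3 fit.py
```

```text
0.00018766997783703667 (-1, -1, -1, -1) [-1.000e-03 -1.200e-02  3.350e-01  1.000e-03 -1.500e-02  5.590e-01
  0.000e+00  0.000e+00  3.830e-01 -0.000e+00  0.000e+00  3.490e-01
 -1.000e-03  1.569e+00 -1.000e-03 -0.000e+00  1.000e-03  0.000e+00
 -0.000e+00] [0.002 0.002 0.002 0.001 0.001 0.001 0.001 0.002 0.001]
```

```bash
cat > ik.py <<'E'
from kin import *
from look import world,RR,G,U
k=np.load('kin.npz');s=k['s'];p=k['p']
rng=np.random.default_rng(0)
def rack_rot(tilt,flip=1):
    a=np.radians(tilt);z=RR@np.array([np.sin(a),0,-np.cos(a)]);y=flip*(RR@np.array([0,1,0]));return np.c_[np.cross(y,z),y,z]
def solve(T,R,q0,m=2):
    f=lambda q:np.r_[(fk(q,p,s)[0]-T)*10,Ro.from_matrix(fk(q,p,s)[1]@R.T).as_rotvec()*3,.0003*(q-q0)]
    r=least_squares(f,np.clip(q0,LO+m+.1,HI-m-.1),bounds=(LO+m,HI-m));return r.x,np.linalg.norm(r.fun[:6])
if __name__=='__main__':
  for tilt in (35,30,25):
   for nm,d in (('in',-.019),('out',.12)):
    for fl in (1,-1):
      out=[]
      for _ in range(25):
        q,e=solve(world(G+d*U),rack_rot(tilt,fl),rng.uniform(LO,HI))
        if e<.02: out.append((np.min(np.minimum(q-LO,HI-q)),q))
      out.sort(key=lambda o:-o[0])
      print(tilt,nm,fl,len(out),*[(round(m,1),q.round().astype(int).tolist()) for m,q in out[:3]])
E
python3 ik.py
```

```text
35 in 1 11 (np.float64(10.1), [22, 46, -40, 131, 142, 33, -36]) (np.float64(10.0), [18, 44, -35, 131, 148, 30, -43]) (np.float64(9.9), [13, 42, -26, 132, 157, 28, -54])
35 in -1 15 (np.float64(10.2), [22, 46, -40, 131, 142, 33, 144]) (np.float64(10.2), [20, 45, -38, 131, 144, 32, 141]) (np.float64(9.8), [7, 41, -18, 132, 167, 27, 114])
35 out 1 13 (np.float64(4.0), [42, 34, -66, 137, 113, 30, -12]) (np.float64(4.0), [40, 32, -61, 137, 117, 27, -16]) (np.float64(3.9), [35, 29, -53, 137, 124, 22, -23])
35 out -1 7 (np.float64(3.9), [32, 27, -48, 137, 129, 20, 152]) (np.float64(2.7), [24, 24, -37, 138, 144, 16, 136]) (np.float64(2.1), [-30, 25, 36, 139, 236, 27, 43])
30 in 1 11 (np.float64(14.4), [27, 48, -50, 127, 119, 33, -12]) (np.float64(13.6), [22, 45, -41, 127, 125, 27, -21]) (np.float64(11.5), [20, 44, -38, 127, 128, 25, -25])
30 in -1 5 (np.float64(4.0), [8, 40, -20, 128, 154, 17, 127]) (np.float64(3.5), [6, 39, -18, 128, 157, 17, 123]) (np.float64(3.1), [25, 47, -47, 127, 120, 31, 165])
30 out 1 12 (np.float64(5.8), [34, 28, -53, 133, 98, 19, 2]) (np.float64(2.0), [43, 35, -69, 133, 94, 32, 7]) (np.float64(2.0), [43, 35, -69, 133, 94, 32, 7])
30 out -1 0
25 in 1 10 (np.float64(13.2), [23, 45, -45, 123, 103, 27, 1]) (np.float64(6.1), [17, 42, -35, 123, 107, 19, -4]) (np.float64(2.0), [35, 58, -69, 122, 100, 49, 10])
25 in -1 6 (np.float64(2.0), [-18, 39, 17, 124, 241, 15, 34]) (np.float64(2.0), [-18, 39, 16, 124, 241, 15, 34]) (np.float64(2.0), [-18, 39, 17, 124, 241, 15, 34])
25 out 1 12 (np.float64(6.7), [40, 33, -65, 128, 77, 30, 23]) (np.float64(6.1), [32, 27, -49, 129, 70, 19, 29]) (np.float64(6.1), [32, 27, -49, 129, 71, 19, 29])
25 out -1 11 (np.float64(12.1), [37, 30, -59, 128, 75, 26, -155]) (np.float64(6.8), [32, 27, -50, 129, 71, 20, -152]) (np.float64(2.0), [42, 35, -69, 128, 78, 34, -158])
```

```bash
cat > sim.py <<'E'
from kin import *
k=np.load('kin.npz');s=k['s'];p=k['p']
V=.7*np.array([147.25,147.25,180,180,180,180,180])*.1
def call(q,rows,wr=.5,reg=2e-4,ref=None):
    """rows (cm,deg) as the handwheel takes them, from joints q; returns joints"""
    T0,R0=fk(q,p,s) if ref is None else ref
    Tc,Rc=T0.copy(),R0.copy()
    for r in rows:
        Tg=T0+R0@np.array(r[:3])/100; Rg=R0@Ro.from_euler('z',r[3],degrees=True).as_matrix()
        d=Tg-Tc; n=np.linalg.norm(d); Tt=Tc+d*min(1,.05/max(n,1e-9))
        w=Ro.from_matrix(Rc.T@Rg).as_rotvec(); a=np.linalg.norm(w); Rt=Rc@Ro.from_rotvec(w*min(1,.15/max(a,1e-9))).as_matrix()
        f=lambda x:np.r_[(fk(x,p,s)[0]-Tt),wr*Ro.from_matrix(fk(x,p,s)[1]@Rt.T).as_rotvec(),reg*(x-q)]
        l=np.maximum(LO,q-V)-1e-6;h=np.minimum(HI,q+V)+1e-6
        q=least_squares(f,np.clip(q,l+1e-7,h-1e-7),bounds=(l,h)).x
        Tc,Rc=fk(q,p,s)
    return q
if __name__=='__main__':
    A=[[3,-1,1.5,0],[6,-2,3,0],[9,-3,4.5,0],[12,-4,6,0],[14.2,-5.2,8,0],[14,-5.2,12,0],[13.7,-5.2,16,0],[13.5,-5.2,20,0],[13.4,-5.2,23,0],[13.4,-5.2,23,0]]
    B=[[-0.5,-0.3,2.5,0],[-1,-0.6,5,0],[-1.3,-0.9,8,0],[-1.6,-1.2,11,0],[-1.8,-1.3,13.5,0],[-1.8,-1.3,13.5,0],[-1.8,-1.3,13.5,0]]
    for wr in (.1,.3,1):
      for reg in (2e-5,2e-4):
        a=call(Q[7],A,wr,reg); b=call(Q[8],B,wr,reg)
        print(wr,reg,a.round(),fk(a,p,s)[0].round(3),b.round(),fk(b,p,s)[0].round(3),fk(b,p,s)[1][:,2].round(3))
    print('true',Q[8:],P[8:])
E
python3 sim.py
```

```text
0.1 2e-05 [-15.  19.  14. 129. -49.  13. 146.] [0.524 0.04  0.223] [ -9.  23.   9. 128. -63.  13. 165.] [0.541 0.043 0.198] [ 0.382  0.152 -0.912]
0.1 0.0002 [-17.  20.  16. 129. -48.  13. 145.] [0.524 0.04  0.223] [ -9.  23.   9. 128. -63.  13. 165.] [0.541 0.043 0.198] [ 0.382  0.152 -0.912]
0.3 2e-05 [-36.  17.  34. 130. -52.  13. 146.] [0.518 0.052 0.25 ] [ -9.  22.   9. 127. -63.  13. 165.] [0.545 0.041 0.209] [ 0.402  0.152 -0.903]
0.3 0.0002 [-35.  17.  33. 130. -52.  13. 146.] [0.519 0.051 0.25 ] [ -9.  22.   9. 127. -63.  13. 165.] [0.545 0.041 0.209] [ 0.402  0.152 -0.903]
1 2e-05 [-49.   8.  48. 135. -52.  14. 149.] [0.483 0.055 0.299] [-10.  19.  11. 127. -63.  13. 165.] [0.555 0.037 0.24 ] [ 0.455  0.15  -0.878]
1 0.0002 [-49.   8.  47. 135. -52.  14. 148.] [0.482 0.056 0.299] [-10.  19.  11. 127. -63.  13. 165.] [0.555 0.037 0.24 ] [ 0.455  0.15  -0.878]
true [[-42.7   4.4  45.  135.7 -45.9  17.4 148.9]
 [ -2.6  20.6   4.7 127.4 -63.   13.4 168.5]] [[0.4569 0.0315 0.3049]
 [0.5496 0.024  0.2256]]
```

```bash
cat > plan1.py <<'E'
from sim import *
from look import world,local,RR,G,U
def rep(q,t=''):
    T,R=fk(q,p,s);print(t,q.round(),'loc',local(T).round(3),'zloc',(RR.T@R[:,2]).round(2),'y',(RR.T@R[:,1]).round(2))
W=.7
for up in (-6,-10,-16):
  for bx in (0,-6,6):
    q=call(Q[9],[[bx,0,up*.5,0],[bx,0,up,0],[bx,0,up,0]],W);rep(q,f'up{up} bx{bx}')
    for i in range(3): q=call(q,[[0,0,0,-8*(j+1)] for j in range(8)],W);rep(q)
E
python3 plan1.py
```

```text
up-6 bx0 [-11.  14.  16. 127. -47.  21. 154.] loc [-0.1    0.061  0.279] zloc [ 0.46  0.06 -0.89] y [-0.07  1.    0.03]
 [ 33.  16. -37. 126.   2.  15. 169.] loc [-0.099  0.061  0.279] zloc [ 0.46  0.06 -0.89] y [-0.82  0.4  -0.4 ]
 [ 52.  29. -71. 128.  65.  25. 169.] loc [-0.098  0.071  0.26 ] zloc [ 0.47  0.04 -0.88] y [-0.66 -0.65 -0.39]
 [ 30.  24. -44. 138. 125.  13. 169.] loc [-0.113  0.089  0.21 ] zloc [ 0.52  0.02 -0.85] y [ 0.21 -0.97  0.1 ]
up-6 bx-6 [-19.  16.  25. 118. -41.  27. 144.] loc [-0.046  0.063  0.307] zloc [ 0.46  0.06 -0.89] y [-0.07  1.    0.03]
 [ 23.  17. -30. 117.  -0.  22. 169.] loc [-0.046  0.063  0.307] zloc [ 0.46  0.06 -0.89] y [-0.82  0.4  -0.4 ]
 [ 46.  31. -71. 121.  63.  31. 169.] loc [-0.045  0.081  0.277] zloc [ 0.48  0.03 -0.88] y [-0.66 -0.64 -0.39]
 [ 23.  25. -39. 133. 121.  13. 169.] loc [-0.066  0.1    0.218] zloc [ 0.55  0.01 -0.84] y [ 0.17 -0.98  0.1 ]
up-6 bx6 [  4.  12.   2. 135. -59.  15. 169.] loc [-0.153  0.058  0.251] zloc [ 0.46  0.06 -0.89] y [-0.07  1.    0.03]
 [ 48.  16. -51. 131.   9.  13. 164.] loc [-0.151  0.054  0.265] zl
[... 2312 characters left out ...]
[-0.82  0.41 -0.4 ]
 [ 44.  24. -71. 121.  56.  32. 169.] loc [-0.061  0.107  0.311] zloc [ 0.48 -0.02 -0.88] y [-0.69 -0.62 -0.37]
 [ 14.  19. -33. 135. 113.  13. 169.] loc [-0.083  0.122  0.24 ] zloc [ 0.55 -0.03 -0.83] y [ 0.11 -0.99  0.11]
up-16 bx6 [ -9.   2.  18. 132. -34.  26. 145.] loc [-0.183  0.053  0.321] zloc [ 0.46  0.06 -0.89] y [-0.07  1.    0.03]
 [ 42.   8. -46. 130.  -1.  18. 169.] loc [-0.156  0.075  0.301] zloc [ 0.45  0.02 -0.89] y [-0.82  0.41 -0.4 ]
 [ 54.  20. -71. 134.  59.  20. 169.] loc [-0.149  0.087  0.268] zloc [ 0.46  0.   -0.89] y [-0.68 -0.63 -0.36]
 [ 28.  19. -43. 141. 121.  13. 169.] loc [-0.148  0.1    0.218] zloc [ 0.51 -0.01 -0.86] y [ 0.19 -0.97  0.12]
```

The simulation matches the history and shows a way out: back off, then turn about -192° so that J5 swings to its other side.

```bash
python3 -m handwheel '[[[6,0,-5,0],[6,0,-10,0],[6,0,-10,0]]]'; for i in 1 2; do python3 -m handwheel '[[[0,0,0,-8],[0,0,0,-16],[0,0,0,-24],[0,0,0,-32],[0,0,0,-40],[0,0,0,-48],[0,0,0,-56],[0,0,0,-64]]]' | head -2; done;  python3 -c "
from look import *
s=arm.read_state();print(np.round(s['joints'],1),local(s['eef_pos']),(RR.T@s['ee_rot']).round(2).tolist())"
```

```text
t: 12.6
eef_pos: [0.4514, -0.0087, 0.2885]
ee_rot: [[-0.848, -0.307, 0.433], [-0.259, 0.951, 0.168], [-0.463, 0.031, -0.886]]
ft_force: [0.5, 0.0, 0.0]
width: 0.0545
grip_force: 0.0
t: 13.4
eef_pos: [0.4539, -0.0079, 0.2873]
t: 14.2
eef_pos: [0.4584, 0.0028, 0.2592]
[ 59.8  20.5 -71.2 136.1  58.9  15.4 168.5] [-0.1656625   0.06529673  0.25920951] [[0.5, -0.72, 0.47], [-0.83, -0.56, 0.04], [0.24, -0.41, -0.88]]
```

As predicted. This is the third part of the turn.

```bash
python3 -m handwheel '[[[0,0,0,-8],[0,0,0,-16],[0,0,0,-24],[0,0,0,-32],[0,0,0,-40],[0,0,0,-48],[0,0,0,-56],[0,0,0,-57]]]' ;  python3 - <<'E'
from plan1 import rep
from sim import *
from look import *
st=arm.read_state();q=np.array(st['joints']);print(q.round(1));rep(q,'now')
print('shift .06',shift(world(G+.06*U)),'in',shift(world(G-.019*U)))
a=shift(world(G+.06*U));R=np.array(st['ee_rot'])
q2=call(q,[[*(a*min(1,k/4)),0] for k in range(1,7)],.7);rep(q2,'at .06')
T,_=fk(q2,p,s);b=100*fk(q2,p,s)[1].T@(world(G-.019*U)-T)
q3=call(q2,[[*(b*min(1,k/6)),0] for k in range(1,8)],.7);rep(q3,'in')
E
```

```text
t: 15.0
eef_pos: [0.4636, 0.016, 0.2243]
ee_rot: [[0.832, 0.253, 0.494], [0.21, -0.967, 0.142], [0.514, -0.014, -0.858]]
ft_force: [-0.9, 0.3, 0.7]
width: 0.0548
grip_force: 0.0
up-6 bx0 [-11.  14.  16. 127. -47.  21. 154.] loc [-0.1    0.061  0.279] zloc [ 0.46  0.06 -0.89] y [-0.07  1.    0.03]
 [ 33.  16. -37. 126.   2.  15. 169.] loc [-0.099  0.061  0.279] zloc [ 0.46  0.06 -0.89] y [-0.82  0.4  -0.4 ]
 [ 52.  29. -71. 128.  65.  25. 169.] loc [-0.098  0.071  0.26 ] zloc [ 0.47  0.04 -0.88] y [-0.66 -0.65 -0.39]
 [ 30.  24. -44. 138. 125.  13. 169.] loc [-0.113  0.089  0.21 ] zloc [ 0.52  0.02 -0.85] y [ 0.21 -0.97  0.1 ]
up-6 bx-6 [-19.  16.  25. 118. -41.  27. 144.] loc [-0.046  0.063  0.307] zloc [ 0.46  0.06 -0.89] y [-0.07  1.    0.03]
 [ 23.  17. -30. 117.  -0.  22. 169.] loc [-0.046  0.063  0.307] zloc [ 0.46  0.06 -0.89] y [-0.82  0.4  -0.4 ]
 [ 46.  31. -71. 121.  63.  31. 169.] loc [-0.045  0.081  0.277] zloc [ 0.48  0.03 -0.88] y [-0.66 -0.64 -0.39]
 [ 23.  25. -39. 133. 121.  13. 169.] loc [-0.066  0.1    0.218] zloc [ 0.55  0.01 -0.84] y [ 0.17 -0.98  0.1 ]
up-6 bx6 
[... 2934 characters left out ...]
.02 -0.89] y [-0.82  0.41 -0.4 ]
 [ 54.  20. -71. 134.  59.  20. 169.] loc [-0.149  0.087  0.268] zloc [ 0.46  0.   -0.89] y [-0.68 -0.63 -0.36]
 [ 28.  19. -43. 141. 121.  13. 169.] loc [-0.148  0.1    0.218] zloc [ 0.51 -0.01 -0.86] y [ 0.19 -0.97  0.12]
[ 44.   21.7 -56.1 141.4 113.6  13.4 168.5]
now [ 44.  22. -56. 141. 114.  13. 168.] loc [-0.16   0.078  0.224] zloc [ 0.51  0.02 -0.86] y [ 0.01 -1.   -0.01]
shift .06 [ 5.73 -0.54 10.58] in [ 6.29 -0.4  18.46]
at .06 [ 31.  37. -52. 132. 115.  26. 168.] loc [-0.056  0.086  0.162] zloc [ 0.51  0.02 -0.86] y [ 0.01 -1.   -0.01]
in [ 28.  49. -50. 127. 122.  32. 166.] loc [-0.009  0.084  0.098] zloc [ 0.51  0.02 -0.86] y [ 0.01 -1.   -0.01]
```

The orientation is now right (30.7° tilt, closing line along the rack's y) and the grasp is predicted reachable. Moving in.

```bash
python3 -m handwheel '[[[1.5,-0.1,2.6,0],[3,-0.2,5.2,0],[4.3,-0.4,8,0],[5.7,-0.5,10.5,0],[5.7,-0.5,10.5,0],[5.7,-0.5,10.5,0]]]'; python3 - <<'E'
from look import *
print(shift(world(G+.06*U)),shift(world(G-.019*U)))
snap('wrist','w4.png');print([local(d['location']).round(4) for d in arm.tip_of('wrist','dome_grip')[:1]])
E
```

```text
t: 15.6
eef_pos: [0.5609, 0.0475, 0.1634]
ee_rot: [[0.834, 0.249, 0.493], [0.205, -0.968, 0.144], [0.513, -0.019, -0.858]]
ft_force: [-0.7, -0.5, 0.1]
width: 0.0548
grip_force: 0.0
[ 0.11 -0.05  0.1 ] [0.68 0.11 7.97]
[array([-0.0219,  0.0857,  0.1141])]
```

View pics/w4.png

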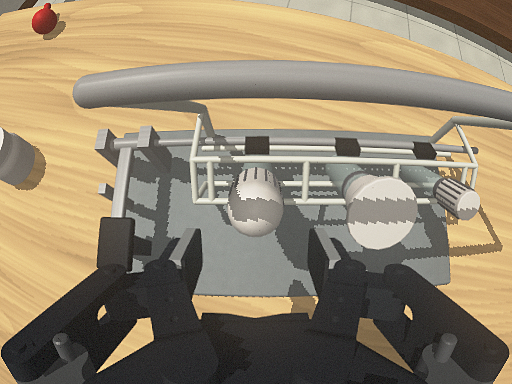

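The dome at (255,210) sits centred between the fingers at (190,255) and (325,255). The bar is clear above. Going in and closing.

```bash
python3 -m handwheel '[[[0.1,0,1.5,0],[0.2,0,3,0],[0.3,0.05,4.5,0],[0.4,0.1,6,0],[0.5,0.1,7,0],[0.5,0.1,7.8,0],[0.5,0.1,7.8,0]]]';  python3 -m handwheel '[[[0,0,0,0],[0,0,0,0],[0,0,0,0],[0,0,0,0],[0,0,0,0]]]' 2 50; python3 - <<'E'
from look import *
s=arm.read_state()
print(local(s['eef_pos']),shift(world(G-.019*U)),(100*np.array(s['ee_rot']).T@RR@U*.016).round(2))
E
```

```text
t: 16.4
eef_pos: [0.605, 0.0579, 0.0991]
ee_rot: [[0.833, 0.249, 0.494], [0.204, -0.968, 0.143], [0.514, -0.019, -0.858]]
ft_force: [-0.9, -0.1, 0.9]
width: 0.0549
grip_force: 0.0
t: 16.9
eef_pos: [0.6042, 0.0593, 0.1003]
ee_rot: [[0.832, 0.251, 0.494], [0.206, -0.968, 0.146], [0.515, -0.02, -0.857]]
ft_force: [-6.0, 2.2, 6.6]
width: 0.0373
grip_force: 50.3
[-0.01045393  0.0846871   0.10026464] [0.06 0.05 0.25] [-0.11 -0.03 -1.6 ]
```

```bash
python3 -m handwheel '[[[0,0,-0.3,0],[0,0,-0.6,0],[-0.1,0,-0.9,0],[-0.1,0,-1.2,0],[-0.1,0,-1.5,0],[-0.1,0,-1.6,0],[-0.1,0,-1.6,0]]]'; python3 -c "
from look import *
print(local(arm.read_state()['eef_pos']))"
```

```text
t: 17.6
eef_pos: [0.5963, 0.0573, 0.112]
ee_rot: [[0.833, 0.251, 0.493], [0.205, -0.968, 0.147], [0.514, -0.022, -0.858]]
ft_force: [6.5, 9.1, -13.9]
width: 0.0367
grip_force: 57.5
[-0.01863704  0.08467792  0.1119868 ]
```

```bash
python3 -m handwheel '[[[0,0,0.1,0],[0,0,0.1,0],[0,0,0.1,0],[0,0,0.1,0]]]' 5.5; python3 -m handwheel '[[[-0.1,0,-2,0],[-0.2,0,-4,0],[-0.4,0,-6,0],[-0.5,0,-8,0],[-0.5,0,-9,0],[-0.5,0,-9,0]]]'; python3 - <<'E'
from look import *
for c in ['wrist','top','scene']:
    snap(c,c+'5.png')
    for q in ['dome_grip','flange_top']:
        print(c,q,[local(d['location']).round(4) for d in arm.tip_of(c,q)[:1]])
s=arm.read_state();print(np.round(s['joints'],1),local(s['eef_pos']).round(4))
F=np.array([-.0345,.001,.138]);print(shift(world(F+.05*U)),shift(world(F)))
E
```

```text
t: 18.0
eef_pos: [0.5971, 0.0551, 0.1121]
ee_rot: [[0.833, 0.248, 0.495], [0.204, -0.969, 0.143], [0.515, -0.018, -0.857]]
ft_force: [0.4, 0.2, 0.8]
width: 0.0549
grip_force: 0.0
t: 18.6
eef_pos: [0.5484, 0.0411, 0.1879]
ee_rot: [[0.831, 0.249, 0.497], [0.205, -0.968, 0.141], [0.516, -0.016, -0.856]]
ft_force: [-0.6, -0.7, 0.6]
width: 0.0549
grip_force: 0.0
wrist dome_grip [array([-0.0328,  0.0871,  0.1253])]
wrist flange_top [array([-0.0351,  0.0022,  0.137 ])]
top dome_grip [array([-0.0295,  0.085 ,  0.1286])]
top flange_top []
scene dome_grip [array([-0.0257,  0.081 ,  0.1231])]
scene flange_top [array([-0.0343,  0.    ,  0.1375])]
[ 29.7  31.  -46.  133.  115.4  18.2 166.4] [-0.069   0.0814  0.1859]
[0.18 8.05 0.74] [0.54 8.15 5.72]
```

View pics/wrist5.png

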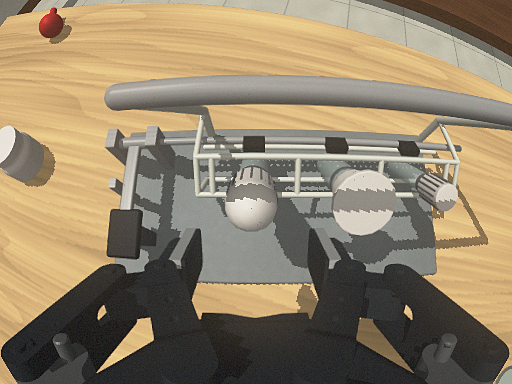

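The dome is vented: the network has it about 14 mm up the axis, and it now shows higher at (250,205). The lever pad at (125,232) is still down and the flange is at (363,203). I'll close the fingers and move over the flange.

```bash
python3 -m handwheel '[[[0,2,0,0],[0,4,0,0],[0.1,6,0.2,0],[0.2,8.1,0.4,0],[0.2,8.1,0.7,0],[0.2,8.1,0.7,0]]]' 0; python3 - <<'E'
from look import *
F=np.array([-.0345,.001,.138]);s=arm.read_state();print(local(s['eef_pos']).round(4),np.round(s['joints'],1))
print(shift(world(F+.05*U)),shift(world(F)),shift(world(F-.0155*U)))
E
```

```text
t: 19.65
eef_pos: [0.5699, -0.0316, 0.1723]
ee_rot: [[0.828, 0.244, 0.506], [0.2, -0.97, 0.14], [0.524, -0.015, -0.851]]
ft_force: [-0.4, 0.3, -1.0]
width: 0.0003
grip_force: 0.0
[-0.0659  0.0049  0.1723] [ 37.4  33.8 -42.7 130.2 123.7  13.3 168.5]
[ 0.58  0.38 -0.43] [0.88 0.44 4.56] [0.97 0.46 6.11]
```

```bash
python3 -m handwheel '[[[0.3,0.2,1.3,3],[0.6,0.4,2.6,6],[0.8,0.4,3.8,6],[0.8,0.4,3.8,6]]]' 0; python3 - <<'E'
from look import *
F=np.array([-.0345,.001,.138]);s=arm.read_state();print(local(s['eef_pos']).round(4),np.round(s['joints'],1))
print(shift(world(F)),shift(world(F-.0155*U)))
E
```

```text
t: 20.05
eef_pos: [0.5971, -0.0272, 0.1438]
ee_rot: [[0.848, 0.159, 0.505], [0.101, -0.985, 0.142], [0.52, -0.069, -0.851]]
ft_force: [-0.5, 0.1, 0.3]
width: -0.0001
grip_force: 0.0
[-0.0385  0.0025  0.1438] [ 36.5  39.6 -44.2 127.7 123.2  17.7 164.7]
[0.05 0.15 0.7 ] [0.14 0.16 2.24]
```

```bash
python3 -m handwheel '[[[0,0.1,0.5,0],[0,0.1,0.9,0],[0.1,0.1,1.2,0],[0.1,0.1,1.5,0],[0.1,0.1,1.8,0],[0.1,0.1,2.1,0],[0.1,0.1,2.3,0],[0.1,0.1,2.3,0],[0.1,0.1,2.3,0]]]'; python3 -c "
from look import *
F=np.array([-.0345,.001,.138]);s=arm.read_state();l=local(s['eef_pos']);print(l.round(4),(l-F)@U)"
```

```text
t: 20.95
eef_pos: [0.6084, -0.0272, 0.1274]
ee_rot: [[0.847, 0.157, 0.508], [0.1, -0.985, 0.137], [0.522, -0.065, -0.85]]
ft_force: [-20.2, -5.9, 30.5]
width: -0.0001
grip_force: 18.4
[-0.0274 -0.0002  0.1274] -0.012731286191826936
```

```bash
python3 -m handwheel '[[[0,0,-2,0],[0,0,-4,0],[0,0,-7,0],[0,0,-10,0],[0,0,-13,0],[0,0,-15,0],[0,0,-15,0]]]'; python3 - <<'E'
from look import *
for c in ['wrist','top','scene']:
    f=snap(c,c+'6.png')
    for q in ['dome_grip','flange_top','slim_top','clamp_pad']:
        print(c,q,[local(d['location']).round(4) for d in arm.tip_of(c,q)[:1]])
    for q in ['media_bottle','beaker','jar']: print(q,[np.round(d['location'],3) for d in arm.tip_of(c,q)[:1]])
E
```

```text
t: 21.65
eef_pos: [0.5241, -0.0362, 0.2264]
ee_rot: [[0.827, 0.144, 0.544], [0.09, -0.988, 0.125], [0.555, -0.054, -0.83]]
ft_force: [0.1, -0.3, -0.1]
width: -0.0003
grip_force: 0.0
wrist dome_grip [array([-0.0299,  0.085 ,  0.1238])]
wrist flange_top [array([-0.0294,  0.0042,  0.1234])]
wrist slim_top [array([-0.0254, -0.0885,  0.1266])]
wrist clamp_pad [array([-0.0469,  0.2168,  0.0723])]
media_bottle [array([ 0.649, -0.382, -0.001])]
beaker [array([ 0.427, -0.378,  0.002])]
jar [array([ 0.588,  0.424, -0.001])]
top dome_grip [array([-0.028 ,  0.0878,  0.1249])]
top flange_top [array([-0.0266,  0.0008,  0.1277])]
top slim_top [array([-0.0293, -0.0842,  0.125 ])]
top clamp_pad [array([-0.0493,  0.2183,  0.0705])]
media_bottle [array([ 0.65 , -0.382, -0.002])]
beaker [array([ 0.427, -0.378,  0.002])]
jar [array([0.59 , 0.425, 0.003])]
scene dome_grip [array([-0.0286,  0.0784,  0.1238])]
scene flange_top [array([-0.0305, -0.0887,  0.1264])]
scene slim_top []
scene clamp_pad [array([-0.0515,  0.219 ,  0.0682])]
media_bottle [array([ 0.65 , -0.386,  0.002])]
beaker [array([ 0.426, -0.373,  0.   ])]
jar [array([ 0.594,  0.427, -0.002])]
```

View pics/wrist6.png

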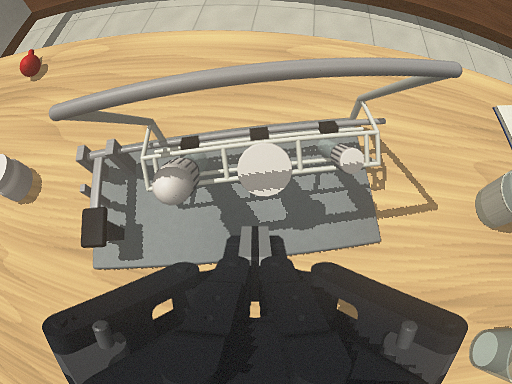

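In this view the flange at (264,168) is home: the networks have it 12–15 mm lower along the axis. The dome at (176,182) stands vented and the lever pad at (95,227) is down. The slim cap at (347,155) is unchanged, the bystanders haven't moved, and the gripper is clear.

```bash
python3 -c "
from rig import arm
print(arm.job_done())"
```

```text
the job is handed in; nothing more can be done
None
```

I handed in the job at about 22 s of the 64 s allowed. By the last camera check the lever was latched down, the domed cap vented, the flanged cap home, the slim cap and bystanders unmoved, and nothing touched; hand-in returned no score.

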